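Hook the block plane into its sloping bench rack

TASK

Take the piece of waste wood off the plane rack and lay it on the bench top, well clear of the rack. Then put the block plane away: hook its heel (the plain end, opposite the round front knob) under the brass lip at the low end of the rack, and rotate the front down until the sole lies flush on the sloping bed behind the high stop. Let go and leave the oil jar, egg cup and tape measure beside the work undisturbed.

Things in the scene. Friction and masses are not known exactly. Their poses are not given: they have to be found in the camera images.
- plane_center (a point): Centre of the loose block plane, 30 mm above its underside. Own +y points to the heel, -y to the toe, z up out of the sole. Upright side walls, 50 mm apart over their outer faces, run 55 mm to either side of the centre along y, from the sole up to 27 mm above the underside: grip across these near the middle.
- block_plane: The same small steel hand plane, 0.45 to 0.65 kg, balanced near its middle: origin mid-underside. Sole 50 x 150 (along y) x 5 mm. Round knob near the toe, 36 mm high (y -63 to -37 mm). Blade and cap, at most 40 mm wide, rise to 63 mm (y -24 to +48 mm). The last 20 mm of the heel (+y end) is bare sole. Starts upright on the bench.
- plane_heel (a point): Middle of the lower edge of the plane's heel: 75 mm along the plane's +y from its middle, on the underside.
- rack_bed: Sloping bed of the fixed wooden plane rack. Origin: middle of its upper face, 44 mm above the bench, where the plane's mid-underside belongs. Own x points up the slope (0.35 rad, 20 degrees), y across, z square out of the bed. A seated plane's +y (heel) points to bed -x. Mid-length it is a bar 36 mm wide, 12 mm thick, open at both sides, with room for fingers below the plane's sole.
- seat_heel (a point): On the bed under the brass lip, where the plane's heel edge belongs (2 mm play along the slope): x = -75 mm in the bed's frame. End wall at x = -77 mm; the lip, 4 mm thick, reaches from it to x = -66 mm, underside 8.5 mm and top 12.5 mm above the bed. Side cheeks, 8 mm high, 57 mm apart from the wall to x = -49 mm, flaring out to x = -35 mm.
- high_stop (a point): Middle of the top inner edge of the stop at the bed's high end: x = +77 mm, 10 mm above the bed; 12 mm thick, 78 mm wide. So the bed is 154 mm long for the 150 mm sole, and the plane cannot go in flat past lip and stop. Cheeks 60 mm apart, 8 mm high, from x = 69 mm to the stop. Below: a post (bed x = 46 to 73 mm) and a foot board 170 x 72 x 10 mm on the bench.
- offcut_center (a point): Centre (half-way up) of the loose grey piece of weathered waste wood, 38 wide x 83 long (own y) x 23 mm high, 50 g. It starts lying lengthwise on the sloping bed, tilted as the bed is.
- offcut: The same waste wood; origin in the middle of its underside.
- jar_center (a point): Bystander, loose: oil jar, 60 mm across, 88 mm high; point on its axis, half-way up.
- cup_center (a point): Bystander, loose: turned wooden egg cup, 48 mm across, 57 mm high; point on its axis, 28 mm up.
- tape_center (a point): Bystander, loose: black tape measure lying on its side, 48 x 85 (own y) x 40 mm; point at its middle, 19 mm up.

How it is judged:
On the way, in this order (a step that is already met when the one before it is completed fails the run):
1. the waste wood lies on the bench, its centre more than 100 mm from the middle of the bed (horizontal distance between offcut_center and rack_bed above 0.1 m and height (world z) of offcut_center between -0.01 and 0.035 m), for 0.2 s.
2. the plane's heel is under the lip (heel edge within 14 mm of its place) with the front still raised (sole more than 0.06 rad from the bed) (distance between plane_heel and seat_heel below 0.014 m and angle between the z axis of plane_center and the z axis of rack_bed, either way round above 0.06 rad), for 0.05 s.
At the end, for the whole second after the job is handed in: Plane released, at rest in the rack: heel edge within 7 mm of its place, sole within 0.035 rad of the bed and within 3 mm of lying on it, in line with the bed within 0.08 rad. Waste wood at rest on the bench (centre under 35 mm high), over 100 mm from the middle of the bed (all of step 1 and distance between plane_heel and seat_heel below 0.007 m and angle between the z axis of plane_center and the z axis of rack_bed, either way round below 0.035 rad and angle between the y axis of plane_center and the x axis of rack_bed, either way round below 0.08 rad and z of plane_center in the frame of rack_bed below 0.033 m and linear speed of each of block_plane, offcut below 0.02 m/s); the robot touches nothing.
It fails at once if the oil jar is pushed more than 20 mm or tipped (distance of jar_center from where it was at the start of the episode above 0.02 m or angle between jar_center's own z axis and vertical above 0.3 rad).
It fails at once if the egg cup is pushed more than 20 mm or tipped (distance of cup_center from where it was at the start of the episode above 0.02 m or angle between cup_center's own z axis and vertical above 0.3 rad).
It fails at once if the tape measure is pushed more than 20 mm or tipped (distance of tape_center from where it was at the start of the episode above 0.02 m or angle between tape_center's own z axis and vertical above 0.3 rad).
It also fails if it takes over 53 s, if anything falls off the work surface, if the arm or the gripper's body presses on something with over 40 N, if the wrist force passes 120 N, or if a joint passes its speed limit or range.

ROBOT

A 7-joint arm with a two-finger parallel gripper is mounted at the origin on a cart in front of the work surface, level with it; the furniture and walls round the work are solid. World frame = base frame: x ahead of the robot, y to its left, z up, the work surface at z = 0. Lengths are in m, angles in rad, forces in N, time in s.
With the tool pointing down it reaches from about 0.425 to 0.95 m from the base axis. Payload 4.7 kg.
Tool frame: the origin (TCP) lies midway between the tips of the shut fingers; the grasp point (between the pads) lies 19 mm behind it (robot.hold_point_z is the distance from the TCP to the grasp point, in m); z points along the fingers, y is the line along which they close (so a half turn about z gives the same grasp; the last joint's range is limited). The gripper opens to 85 mm and grips with 20 to 120 N. Pads are 22 mm wide; open, the fingers measure 114 mm over their backs; the gripper's body (76 mm by 85 mm) begins 54 mm behind the grasp point. The pads swing forward as they close: fully open they stand 13 mm farther back than shut.
Start: joints at [1.271, 0.469, -0.049, 1.532, 0.024, 1.141, -0.082], TCP at [0.181, -0.65, 0.231] pointing down, gripper open.
Joint ranges: [-2.59, 2.59], [-0.33, 1.99], [-1.39, 1.29], [0.1, 2.45], [-1.04, 4.18], [0.21, 1.99], [-2.66, 2.66]. Speed limits (rad/s): [2.57, 2.57, 3.14, 3.14, 3.14, 3.14, 3.14].

INTERFACE

Orientations are given as a rotation vector (axis times angle).
In Python, from plant import robot, vision, models gives the robot as it stands.
- The arm moves only by the shell command python3 -m crank 'ROWS'. ROWS is JSON, a list of rows, each a list of 7 numbers: the shift along the tool's x, y, z in m, then the turn, a rotation vector about the tool's x, y, z in rad, then the gripper's target within -1 to 1 (fully open at 1, half-way at 0, shut at -1). In form: [[x, y, z, ax, ay, az, gripper], ...]. A call has 1 to 20 rows; each row is the pose to reach, as a shift and turn from the pose commanded when the call began, along the tool's axes at that moment; what a row does not reach only later rows make up. A row lasts 1/8 s, in which the tool goes at most 62.5 mm and 10.7 degrees, less where a joint would pass 70% of its speed; a pose out of reach is approached as far as the arm can. A call with a gripper value outside its range is refused whole. The fingers move at their own pace and stop on an object; the grip force is fixed at half the most. Time passes only in rows, so rows that repeat a pose let the fingers close. It gives the time, the measured TCP pose, the force, the opening and the grip force at its end, in the units of the state.
- robot.observe(): the state, without advancing time (a new reading comes with each control period).
- vision.read_camera(name): name is "side" or "top"; returns the picture (400x640x3 uint8, red, green, blue); there is no depth.
- vision.camera_params(name): a dict with "mtx" (3x3 intrinsics, pixels), "world_from_camera" (4x4, takes a point from camera to world coordinates). Camera axes: x right, y down, z forward; pixel columns grow to the right and rows downward; lengths in m; the calibration is good to about 2 mm. A picture is of the moment at which its call begins. camera_params takes no time and is no camera call.
- robot.hand_in(): hands the job in; it is judged then, once.
Trained networks look in the newest picture that a camera, given by its name, has taken for a name from the list of things; names that differ only in an ending like _2 or _b are one class to them, and where a whole thing is asked for, a point or a joint stands for the part that bears it (a point fixed in the world has none). Each returns a list of dicts, best first, with "p" (0 to 1); they miss things now and then, are a little off and sometimes report something else, mostly with a low value. They report only what shows in the picture. A call takes as long as a camera call.
- models.look_for(query, camera): "xyz" ([x, y, z] in m, in world coordinates, good to about 4 mm: the middle of the surface that is visible of it).
- models.spot_point(query, camera): "xyz" ([x, y, z] in m, in world coordinates, good to about 4 mm: a listed point, or the origin of a listed thing).
The state is a dict: "t": time; "joint_positions": joint angles; "qvel": joint speeds; "joint_efforts": joint torques, N m; "eef_pos": TCP position; "orientation": TCP orientation; "wrist_force": force on the tool from outside, world axes, zero at the start; "ft_torque": the same for the moment, N m; "gripper_width": opening from 0.0 (shut) to 1.0 (fully open); "finger_force": force on a finger pad.
Only numpy, scipy, OpenCV 4.12 (cv2) and the standard library are available. Lean on these libraries where they do the work, as an engineer would, in place of code of your own. Each camera call takes 0.05 s, during which the arm holds its last target. There are 200 camera calls.

## Working session

There is one attempt and no reset: what is moved stays moved. The work goes in short steps, Python scripts to look and compute and a shell command to move; the robot and the scene stay as the last step left them, time stands still between calls to the robot, and variables do not carry over. Pictures are saved under pics/ and viewed, at most 10 in all, crops included, and the job is handed in when it is done.

```bash
mkdir -p pics; ls
python3 - <<'E'
from plant import robot, vision, models
import cv2,numpy as np
ims=[vision.read_camera(c) for c in("side","top")]
for c,im in zip(("side","top"),ims): cv2.imwrite(f"pics/{c}0.png",im[:,:,::-1])
for q in["plane_center","plane_heel","block_plane","rack_bed","seat_heel","high_stop","offcut_center","jar_center","cup_center","tape_center"]:
  for c in("top","side"):
    print(q,c,[(np.round(d["xyz"],3).tolist(),round(d["p"],2)) for d in models.spot_point(q,c)[:2]])
s=robot.observe();print(s["t"],s["eef_pos"],s["orientation"],s["gripper_width"],robot.hold_point_z)
E
```

```text
pics
plane_center top [([0.497, 0.202, 0.03], 0.97)]
plane_center side [([0.5, 0.2, 0.028], 0.81)]
plane_heel top [([0.441, 0.242, -0.001], 0.67)]
plane_heel side [([0.435, 0.241, -0.001], 0.76), ([0.596, 0.114, 0.021], 0.25)]
block_plane top [([0.5, 0.196, -0.001], 0.55)]
block_plane side [([0.501, 0.203, -0.0], 0.68)]
rack_bed top [([0.538, -0.212, 0.047], 0.74), ([0.438, 0.241, -0.003], 0.58)]
rack_bed side [([0.537, -0.213, 0.044], 0.64)]
seat_heel top [([0.466, -0.222, 0.026], 0.7)]
seat_heel side [([0.464, -0.223, 0.017], 0.66)]
high_stop top [([0.603, -0.196, 0.08], 0.86)]
high_stop side [([0.608, -0.2, 0.084], 0.92)]
offcut_center top [([0.528, -0.214, 0.057], 0.83)]
offcut_center side [([0.525, -0.214, 0.056], 0.69)]
jar_center top [([0.613, 0.254, 0.047], 0.86)]
jar_center side [([0.612, 0.26, 0.047], 0.62)]
cup_center top [([0.596, 0.115, 0.028], 0.58)]
cup_center side [([0.599, 0.115, 0.025], 0.67), ([0.607, -0.198, 0.081], 0.67)]
tape_center top [([0.502, -0.096, 0.018], 0.84)]
tape_center side [([0.504, -0.099, 0.02], 0.66)]
1.1 [ 0.18061418 -0.65039433  0.23134621] [3.11277631e+00 4.24090408e-01 7.42848251e-05] 0.9999038354670458 0.0187
```

View pics/top0.png

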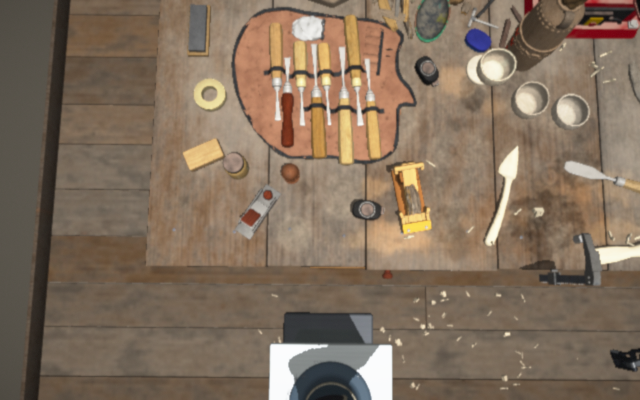

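View pics/side0.png

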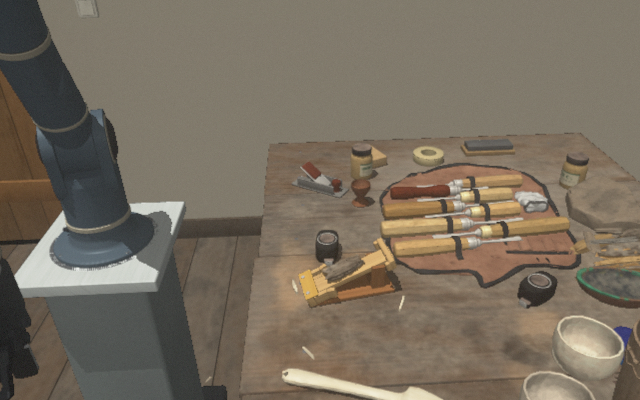

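Top view: the plane is at (258,212) with its knob at (268,195), jar (235,165), cup (290,172), tape (366,210). The rack is at (411,198), high end away from the robot, with the grey offcut on it. The side view agrees, and the network points match the given sizes (heel 73 mm from the plane centre, bed about 44 mm high).

```bash
cat > h.py <<'E'
import numpy as np
from scipy.spatial.transform import Rotation as R
from plant import robot, vision, models
BED=np.array([.5365,-.2125,.044]); BY,BP=.17,.35
def rot(yaw,p):
    c,s=np.cos(yaw),np.sin(yaw)
    x=np.array([np.cos(p)*c,np.cos(p)*s,np.sin(p)]); z=np.array([np.sin(p)*c,np.sin(p)*s,-np.cos(p)])
    return np.column_stack([x,np.cross(z,x),z])
BR=rot(BY,BP)@np.diag([1,-1,-1])   # bed frame
def bed(x,y,z): return BED+BR@np.array([x,y,z])
def cur():
    s=robot.observe(); return s,np.array(s["eef_pos"]),R.from_rotvec(s["orientation"]).as_matrix()
def go(pos,yaw,p,ref=None):
    if ref is None: _,q,M=cur()
    else: q,M=ref
    T=rot(yaw,p); d=M.T@(np.array(pos)-q); w=R.from_matrix(M.T@T).as_rotvec()
    print(np.round(d,4).tolist(),np.round(w,3).tolist(),"norm",round(np.linalg.norm(d),3),round(np.linalg.norm(w),3))
    return np.array(pos),T
E
python3 - <<'E'
from h import *
print(bed(-75,0,0) if 0 else (bed(-.075,0,0),bed(.077,0,.01)))
c=bed(-.006,0,.0115); z=rot(.17,.35)[:,2]
print(c); t=c+.02*z
a=t-z*.09
go(a,.17,.35); go(t,.17,.35)
E
```

```text
(array([ 0.46706264, -0.2244194 ,  0.01828266]), array([ 0.60440947, -0.20084288,  0.07979686]))
[ 0.52705853 -0.21412069  0.0527454 ]
[0.4266, -0.3301, 0.1128] [-0.018, 0.35, 0.1] norm 0.551 0.364
[0.4573, -0.327, 0.1974] [-0.018, 0.35, 0.1] norm 0.596 0.364
```

```bash
python3 -m crank '[[0.427,-0.33,0.113,-0.018,0.35,0.1,1],[0.427,-0.33,0.113,-0.018,0.35,0.1,1],[0.427,-0.33,0.113,-0.018,0.35,0.1,1],[0.427,-0.33,0.113,-0.018,0.35,0.1,1],[0.427,-0.33,0.113,-0.018,0.35,0.1,1],[0.427,-0.33,0.113,-0.018,0.35,0.1,1],[0.427,-0.33,0.113,-0.018,0.35,0.1,1],[0.427,-0.33,0.113,-0.018,0.35,0.1,1],[0.427,-0.33,0.113,-0.018,0.35,0.1,1],[0.427,-0.33,0.113,-0.018,0.35,0.1,1],[0.427,-0.33,0.113,-0.018,0.35,0.1,1]]'
python3 - <<'E'
from h import *
import cv2
c=bed(-.006,0,.0115); z=rot(.17,.35)[:,2]
go(c+.02*z,.17,.35)
im=vision.read_camera("top")[120:280,300:500]
im2=vision.read_camera("side")[170:330,220:420]
cv2.imwrite("pics/a.png",cv2.resize(np.hstack([im,im2])[:,:,::-1],None,fx=2,fy=2,interpolation=2))
E
```

```text
t: 2.48
eef_pos: [0.5037, -0.2187, 0.1184]
orientation: [-3.055, -0.26, -0.541]
wrist_force: [0.3, 0.0, -0.3]
gripper_width: 1.0
finger_force: 0.0
[-0.0002, -0.0006, 0.0898] [0.001, -0.0, -0.0] norm 0.09 0.001
```

View pics/a.png

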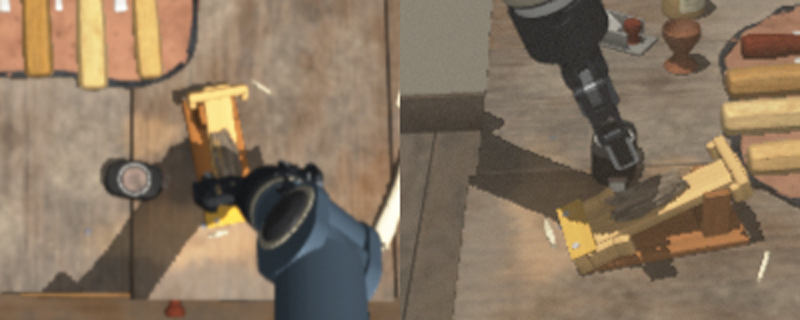

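The gripper sits above the offcut, aligned with the rack. Next: descend and close.

```bash
python3 -m crank '[[0,0,0.045,0,0,0,1],[0,0,0.08,0,0,0,1],[0,0,0.09,0,0,0,1],[0,0,0.09,0,0,0,-1],[0,0,0.09,0,0,0,-1],[0,0,0.09,0,0,0,-1],[0,0,0.09,0,0,0,-1],[0,0,0.09,0,0,0,-1],[0,0,0.09,0,0,0,-1],[0,0,0.05,0,0,0,-1],[0,0,0,0,0,0,-1],[0,0,-0.02,0,0,0,-1]]'
python3 - <<'E'
from h import *
p=np.array([.525,-.345,.025])
s,q,M=cur()
go(p+[0,0,.06],0.17,0); go(p,.17,0);
E
```

```text
t: 4.08
eef_pos: [0.4971, -0.2204, 0.1406]
orientation: [-3.057, -0.26, -0.547]
wrist_force: [0.4, 0.7, -0.3]
gripper_width: 0.39
finger_force: 58.9
[-0.0133, 0.1273, 0.0549] [0.004, -0.354, -0.001] norm 0.139 0.354
[-0.0341, 0.127, 0.1112] [0.004, -0.354, -0.001] norm 0.172 0.354
```

```bash
python3 -m crank '[[-0.013,0.127,0.055,0,-0.354,0,-1],[-0.013,0.127,0.055,0,-0.354,0,-1],[-0.013,0.127,0.055,0,-0.354,0,-1],[-0.013,0.127,0.055,0,-0.354,0,-1],[-0.034,0.127,0.111,0,-0.354,0,-1],[-0.04,0.127,0.127,0,-0.354,0,-1],[-0.0413,0.127,0.131,0,-0.354,0,-1],[-0.0413,0.127,0.131,0,-0.354,0,-1],[-0.0413,0.127,0.131,0,-0.354,0,1],[-0.0413,0.127,0.131,0,-0.354,0,1],[-0.0413,0.127,0.131,0,-0.354,0,1],[-0.02,0.127,0.075,0,-0.354,0,1],[-0.0,0.127,0.02,0,-0.354,0,1]]'
python3 - <<'E'
from h import *
vision.read_camera("top");print(models.spot_point("offcut_center","top")[:2])
vision.read_camera("side");print(models.spot_point("offcut_center","side")[:2])
p=np.array([.4985,.2,.0])
r=go([.42,-.05,.2],-.25,0); go(p+[0,0,.1],-.59,0)
E
```

```text
t: 5.7
eef_pos: [0.525, -0.3431, 0.1192]
orientation: [-3.13, -0.267, 0.008]
wrist_force: [0.7, -1.1, 1.5]
gripper_width: 1.001
finger_force: 0.0
[{'xyz': [0.5262, -0.3458, 0.0123], 'p': 0.67}, {'xyz': [0.6158, 0.259, 0.045], 'p': 0.24}]
[{'xyz': [0.5262, -0.3463, 0.0144], 'p': 0.97}]
[-0.0548, -0.3073, -0.0807] [0.003, 0.001, 0.42] norm 0.322 0.42
[0.0649, -0.5406, 0.0186] [0.003, 0.0, 0.76] norm 0.545 0.76
```

```bash
python3 -m crank '[[0.06,-0.06,-0.02,0,0,0.1,1],[0.065,-0.3,-0.02,0,0,0.76,1],[0.065,-0.3,-0.02,0,0,0.76,1],[0.065,-0.3,-0.02,0,0,0.76,1],[0.065,-0.3,-0.02,0,0,0.76,1],[0.065,-0.54,0.01,0,0,0.76,1],[0.065,-0.54,0.01,0,0,0.76,1],[0.065,-0.54,0.01,0,0,0.76,1],[0.065,-0.54,0.01,0,0,0.76,1],[0.065,-0.54,0.01,0,0,0.76,1],[0.065,-0.54,0.01,0,0,0.76,1],[0.065,-0.54,0.01,0,0,0.76,1]]'
python3 - <<'E'
from h import *
import cv2
p=np.array([.4985,.2,.002])
go(p,-.59,0)
im=vision.read_camera("top")[120:280,180:380]
im2=vision.read_camera("side")[90:250,240:440]
cv2.imwrite("pics/b.png",cv2.resize(np.hstack([im,im2])[:,:,::-1],None,fx=2,fy=2,interpolation=2))
for c in("top","side"):
  for q in("plane_center","plane_heel"): print(c,q,[(np.round(d["xyz"],4).tolist(),round(d["p"],2)) for d in models.spot_point(q,c)[:1]])
E
```

```text
t: 7.4
eef_pos: [0.4982, 0.1977, 0.1074]
orientation: [3.001, -0.917, -0.006]
wrist_force: [0.9, -0.2, 0.1]
gripper_width: 1.004
finger_force: 0.0
[-0.0008, -0.0026, 0.1054] [0.004, 0.002, -0.003] norm 0.105 0.006
top plane_center [([0.4997, 0.1988, 0.0313], 0.67)]
top plane_heel []
side plane_center [([0.4997, 0.2005, 0.0327], 0.88)]
side plane_heel [([0.4341, 0.2368, 0.0047], 0.89)]
```

View pics/b.png

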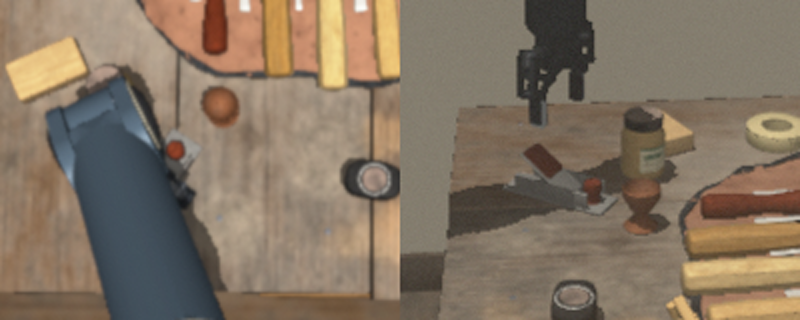

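The gripper is over the plane, with its fingers across the walls. The jar and cup are clear of it.

```bash
python3 -m crank '[[0,-0.0025,0.05,0,0,0,1],[0,-0.0025,0.085,0,0,0,1],[0,-0.0025,0.104,0,0,0,1],[0,-0.0025,0.104,0,0,0,1],[0,-0.0025,0.104,0,0,0,-1],[0,-0.0025,0.104,0,0,0,-1],[0,-0.0025,0.104,0,0,0,-1],[0,-0.0025,0.104,0,0,0,-1],[0,-0.0025,0.104,0,0,0,-1],[0,-0.0025,0.104,0,0,0,-1]]'
python3 -m crank '[[0,0,-0.03,0,0,0,-1],[0,0,-0.08,0,0,0,-1],[0,0,-0.12,0,0,0,-1],[0,0,-0.12,0,0,0,-1]]'
python3 - <<'E'
from h import *
s,q,M=cur(); print(s["ft_torque"],s["gripper_width"])
for c in("top","side"):
  vision.read_camera(c)
  for n in("plane_center","plane_heel"): 
    for d in models.spot_point(n,c)[:1]: print(c,n,round(d["p"],2),np.round(d["xyz"],4),"tool:",np.round(M.T@(np.array(d["xyz"])-q),4))
E
```

```text
t: 8.95
eef_pos: [0.4995, 0.2015, 0.0053]
orientation: [3.004, -0.914, -0.003]
wrist_force: [-1.0, -1.8, 5.0]
gripper_width: 0.568
finger_force: 64.7
t: 9.45
eef_pos: [0.5014, 0.2028, 0.127]
orientation: [-3.003, 0.913, -0.003]
wrist_force: [0.2, 0.5, -5.9]
gripper_width: 0.567
finger_force: 64.8
[ 0.03552906  0.01631523 -0.02147945] 0.5672425620233108
top plane_center 0.61 [0.5025 0.2016 0.1527] tool: [ 0.0016  0.0003 -0.0257]
top plane_heel 0.32 [ 0.5231 -0.3437 -0.0008] tool: [0.3221 0.4423 0.1266]
side plane_center 0.73 [0.5031 0.2004 0.1465] tool: [ 0.0028  0.001  -0.0195]
side plane_heel 0.96 [0.436  0.2402 0.1199] tool: [-0.0751  0.0053  0.007 ]
```

Run:
```python
from h import *
import cv2
ims={c:vision.read_camera(c) for c in("top","side")}
for c in ims:
  for n in("rack_bed","seat_heel","high_stop"): 
    for d in models.spot_point(n,c)[:1]: print(c,n,round(d["p"],2),np.round(d["xyz"],4),"bed:",np.round(BR.T@(np.array(d["xyz"])-BED),4))
out=[]
for c,(r,k) in {"top":(150,370),"side":(220,290)}.items():
    im=cv2.resize(ims[c],None,fx=4,fy=4,interpolation=cv2.INTER_CUBIC)
    P=vision.camera_params(c); W=np.linalg.inv(P["world_from_camera"])
    pts=[bed(*p) for p in [(-.077,-.039,.0125),(-.077,.039,.0125),(-.066,-.02,.0125),(-.066,.02,.0125),(.077,-.039,.01),(.077,.039,.01),(.089,-.039,.01),(.089,.039,.01),(0,.018,0),(0,-.018,0)]]
    for p in pts:
        u=P["mtx"]@(W[:3,:3]@p+W[:3,3]); u=u[:2]/u[2]*4+1.5
        cv2.circle(im,(int(u[0]),int(u[1])),2,(0,255,0),-1)
    out.append(im[r*4:r*4+400,k*4:k*4+400])
cv2.imwrite("pics/c.png",np.hstack(out)[:,:,::-1])
```

```text
top rack_bed 0.87 [ 0.5331 -0.2112  0.0448] bed: [-0.0027  0.0019  0.0018]
top seat_heel 0.97 [ 0.4673 -0.219   0.0218] bed: [-0.0727  0.0053  0.0029]
top high_stop 0.91 [ 0.6018 -0.1972  0.077 ] bed: [0.0742 0.004  0.008 ]
side rack_bed 0.89 [ 0.536  -0.2128  0.0436] bed: [-0.0006 -0.0002 -0.0002]
side seat_heel 0.77 [ 0.4692 -0.2222  0.0195] bed: [-0.0723  0.0018  0.0003]
side high_stop 0.72 [ 0.605  -0.1982  0.0825] bed: [0.0789 0.0025 0.0122]
```

View pics/c.png

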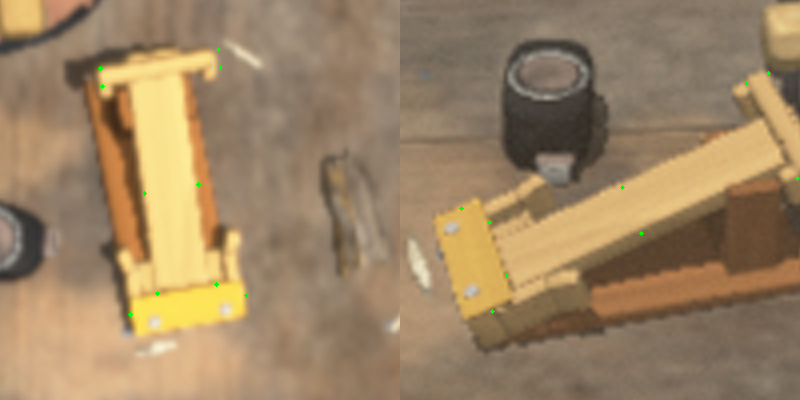

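The bed model's projected points sit on the rack edges in both views, about 1.5–2 mm too far right. I'll shift the bed y by +1.8 mm.

```bash
cat >> h.py <<'E'
BED=BED+BR@np.array([0,.0018,0])
def heel(x,z,th,y=0,hx=-.074): 
    T=rot(BY,BP+th); return bed(x,y,z)-T@np.array([hx,0,.0053]),BY,BP+th
def where():
    s,q,M=cur(); h=BR.T@(q+M@np.array([-.074,0,.0053])-BED); B=BR.T@M
    print("heel in bed",np.round(h,4),"theta",round(float(np.arcsin(B[2,0])),3),"yawerr",round(float(np.arctan2(B[1,0],B[0,0])),3),"F bed",np.round(BR.T@np.array(s["wrist_force"]),1),"t",s["t"])
E
python3 - <<'E'
from h import *
s,q,M=cur()
p,y,t=heel(-.045,.07,.22); print(p)
go(p+[0,0,.03],y,t)
go(p,y,t)
E
```

```text
[ 0.52945999 -0.21188214  0.13872054]
[0.2551, 0.3273, -0.0446] [0.218, 0.545, -0.739] norm 0.417 0.944
[0.2552, 0.3272, -0.0146] [0.218, 0.545, -0.739] norm 0.415 0.944
```

```bash
python3 -m crank '[[0.0,0.02,-0.06,0,0,-0.1,-1],[0.1,0.13,-0.07,0.087,0.218,-0.296,-1],[0.1,0.13,-0.07,0.087,0.218,-0.296,-1],[0.255,0.327,-0.045,0.218,0.545,-0.739,-1],[0.255,0.327,-0.045,0.218,0.545,-0.739,-1],[0.255,0.327,-0.045,0.218,0.545,-0.739,-1],[0.255,0.327,-0.045,0.218,0.545,-0.739,-1],[0.255,0.327,-0.045,0.218,0.545,-0.739,-1],[0.255,0.327,-0.045,0.218,0.545,-0.739,-1],[0.255,0.327,-0.045,0.218,0.545,-0.739,-1],[0.255,0.327,-0.045,0.218,0.545,-0.739,-1]]'
python3 - <<'E'
from h import *
where()
go(*heel(-.052,.006,.22))
go(*heel(-.073,.003,.22))
s,q,M=cur()
for c in("top","side"):
  vision.read_camera(c)
  for n in("plane_center","plane_heel"): 
    for d in models.spot_point(n,c)[:1]: print(c,n,round(d["p"],2),"tool:",np.round(M.T@(np.array(d["xyz"])-q),4))
E
```

```text
t: 11.52
eef_pos: [0.5282, -0.2162, 0.1689]
orientation: [-2.963, -0.245, -0.867]
wrist_force: [1.5, -0.4, -5.3]
gripper_width: 0.569
finger_force: 66.1
heel in bed [-0.0365 -0.0038  0.0991] theta 0.219 yawerr -0.004 F bed [-0.5 -0.7 -5.5] t 11.525
[-0.0354, -0.0043, 0.0874] [0.004, 0.001, -0.004] norm 0.094 0.006
[-0.0565, -0.0042, 0.0858] [0.004, 0.001, -0.004] norm 0.103 0.006
top plane_center 0.89 tool: [ 0.0049  0.0016 -0.0253]
top plane_heel 0.74 tool: [-0.071  -0.0004  0.0077]
side plane_center 0.97 tool: [ 0.0006  0.0005 -0.0247]
side plane_heel 0.87 tool: [-0.0729 -0.0017  0.0037]
```

Run:
```python
from h import *
where()
go(*heel(-.050,.03,.22)); go(*heel(-.052,.006,.22))
```

```text
heel in bed [-0.0346  0.0017  0.0985] theta 0.219 yawerr 0.002 F bed [-2.   1.1 -4.4] t 11.825
[-0.0299, 0.0018, 0.0634] [-0.002, 0.001, 0.002] norm 0.07 0.003
[-0.0371, 0.0019, 0.0864] [-0.002, 0.001, 0.002] norm 0.094 0.003
```

```bash
python3 -m crank '[[-0.015,0,0.03,0,0,0,-1],[-0.03,0,0.063,0,0,0,-1],[-0.035,0,0.08,0,0,0,-1],[-0.037,0,0.086,0,0,0,-1],[-0.037,0,0.086,0,0,0,-1],[-0.037,0,0.086,0,0,0,-1]]'
python3 - <<'E'
from h import *
import cv2
where()
go(*heel(-.062,.004,.22));go(*heel(-.075,.003,.22))
im=vision.read_camera("top")[150:250,360:460]
im2=vision.read_camera("side")[210:310,290:390]
cv2.imwrite("pics/d.png",cv2.resize(np.hstack([im,im2])[:,:,::-1],None,fx=4,fy=4,interpolation=2))
for c in("top","side"):
  for n in("plane_heel","seat_heel"):
    for d in models.spot_point(n,c)[:1]: print(c,n,round(d["p"],2),"bed:",np.round(BR.T@(np.array(d["xyz"])-BED),4))
where()
E
```

```text
t: 12.58
eef_pos: [0.547, -0.2145, 0.0879]
orientation: [-2.956, -0.258, -0.844]
wrist_force: [0.3, 0.3, -5.0]
gripper_width: 0.565
finger_force: 67.1
heel in bed [-0.0469 -0.0055  0.0174] theta 0.207 yawerr 0.001 F bed [-1.4  0.3 -4.8] t 12.575
[-0.0176, -0.0054, 0.0091] [-0.011, 0.013, 0.001] norm 0.021 0.017
[-0.0305, -0.0055, 0.0074] [-0.011, 0.013, 0.001] norm 0.032 0.017
top plane_heel 0.82 bed: [-0.0441 -0.0061  0.0162]
top seat_heel 0.64 bed: [-0.074   0.0029  0.0032]
side plane_heel 0.88 bed: [-0.0475 -0.0067  0.019 ]
side seat_heel 0.64 bed: [-0.0761  0.0024  0.0007]
heel in bed [-0.0478 -0.0054  0.0169] theta 0.206 yawerr 0.0 F bed [-1.7  0.7 -4.8] t 12.875
```

View pics/d.png

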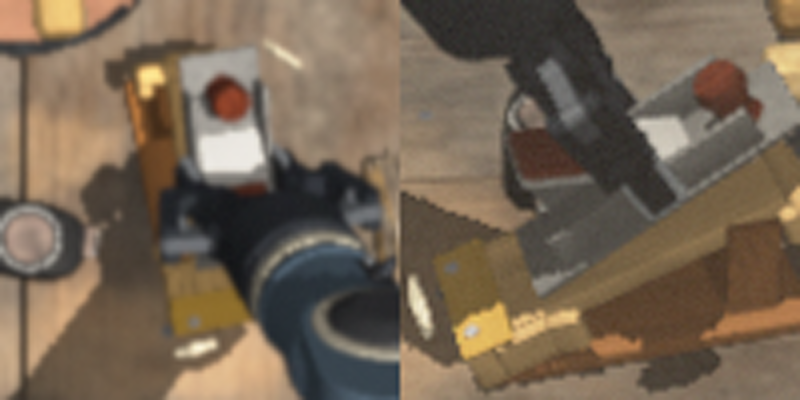

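Run:
```python
from h import *
s,q,M=cur(); print(np.round(s["joint_positions"],3),np.round(s["qvel"],3),np.round(s["joint_efforts"],1),s["ft_torque"])
```

```text
[ 0.775  0.43  -0.367  2.181 -1.042  0.212  0.066] [ 0.     0.005  0.    -0.001 -0.001 -0.002  0.   ] [ -0.  -41.1  -3.9 -16.8  -0.5   0.2  -0. ] [-0.1845817   1.09424484 -0.02208824]
```

No contact: joints 5 and 6 are at their limits, because the tool is pitched too far for the arm. I'll lift a little and use a smaller raise angle.

Run:
```python
from h import *
go(*heel(-.050,.02,.13))
```

```text
[-0.0014, -0.0054, 0.0022] [-0.012, -0.076, 0.001] norm 0.006 0.077
```

```bash
python3 -m crank '[[0,0,-0.012,0,-0.076,0,-1],[0,0,-0.012,0,-0.076,0,-1],[0,0,-0.012,0,-0.076,0,-1],[0,0,-0.012,0,-0.076,0,-1]]'
python3 - <<'E'
from h import *
where(); s=cur()[0]; print(np.round(s["joint_positions"],3),np.round(s["qvel"],3))
go(*heel(-.052,.007,.14)); go(*heel(-.052,.007,.12))
E
```

```text
t: 13.38
eef_pos: [0.5397, -0.215, 0.0963]
orientation: [-2.989, -0.261, -0.729]
wrist_force: [0.5, 0.1, -4.7]
gripper_width: 0.567
finger_force: 67.2
heel in bed [-0.0522 -0.0047  0.0333] theta 0.13 yawerr 0.001 F bed [-1.1  0.  -4.6] t 13.375
[ 0.544  0.38  -0.107  2.16  -0.866  0.324 -0.154] [ 0.006  0.001  0.01  -0.001  0.007  0.002 -0.006]
[-0.0032, -0.0044, 0.0254] [-0.014, 0.01, 0.001] norm 0.026 0.018
[-0.0031, -0.0044, 0.0269] [-0.014, -0.01, 0.001] norm 0.027 0.017
```

```bash
python3 -m crank '[[0,-0.0044,0.01,-0.014,-0.005,0,-1],[-0.003,-0.0044,0.02,-0.014,-0.005,0,-1],[-0.003,-0.0044,0.026,-0.014,-0.005,0,-1],[-0.003,-0.0044,0.026,-0.014,-0.005,0,-1],[-0.003,-0.0044,0.026,-0.014,-0.005,0,-1],[-0.003,-0.0044,0.026,-0.014,-0.005,0,-1]]'
python3 - <<'E'
from h import *
where(); s=cur()[0]; print(np.round(s["joint_positions"],3),np.round(s["qvel"],3))
vision.read_camera("top");vision.read_camera("side")
for c in("top","side"):
  for n in("plane_heel","plane_center"):
    for d in models.spot_point(n,c)[:1]: print(c,n,round(d["p"],2),"bed:",np.round(BR.T@(np.array(d["xyz"])-BED),4))
where()
go(*heel(-.066,.0025,.125)); go(*heel(-.076,.002,.125))
E
```

```text
t: 14.12
eef_pos: [0.5487, -0.2096, 0.0728]
orientation: [-3.006, -0.257, -0.728]
wrist_force: [0.2, -0.2, -5.6]
gripper_width: 0.569
finger_force: 67.1
heel in bed [-0.0511 -0.0011  0.0083] theta 0.125 yawerr 0.001 F bed [-1.7 -0.2 -5.3] t 14.125
[ 0.542  0.427 -0.141  2.164 -0.924  0.251 -0.107] [-0.004 -0.001 -0.001  0.001  0.001 -0.    -0.001]
top plane_heel 0.61 bed: [-0.0479 -0.0005  0.0006]
top plane_center 0.57 bed: [ 0.0202 -0.0005  0.0445]
side plane_heel 0.91 bed: [-0.0511 -0.0019  0.0088]
side plane_center 0.74 bed: [ 0.0228 -0.0038  0.0436]
heel in bed [-0.0512 -0.0008  0.0082] theta 0.125 yawerr 0.001 F bed [-1.6  0.2 -4.9] t 14.425
[-0.0153, -0.0007, 0.0038] [0.002, 0.0, 0.001] norm 0.016 0.002
[-0.0253, -0.0007, 0.003] [0.002, 0.0, 0.001] norm 0.026 0.002
```

```bash
python3 -m crank '[[-0.003,-0.0007,0.004,0,0,0,-1],[-0.003,-0.0007,0.006,0,0,0,-1],[-0.003,-0.0007,0.008,0,0,0,-1],[-0.003,-0.0007,0.008,0,0,0,-1]]'
python3 -c "
from h import *
where(); print(np.round(cur()[0]['joint_positions'],3)); go(*heel(-.066,.001,.125)); go(*heel(-.078,.001,.125))"
```

```text
t: 14.92
eef_pos: [0.5491, -0.2084, 0.064]
orientation: [-3.006, -0.257, -0.727]
wrist_force: [-3.2, 0.0, -0.1]
gripper_width: 0.567
finger_force: 67.9
heel in bed [-0.0536  0.     -0.0002] theta 0.124 yawerr 0.001 F bed [-2.9  0.6  1. ] t 14.925
[ 0.553  0.444 -0.157  2.168 -0.963  0.233 -0.065]
[-0.0122, 0.0001, -0.0028] [0.001, 0.001, 0.001] norm 0.013 0.002
[-0.0241, 0.0001, -0.0043] [0.001, 0.001, 0.001] norm 0.024 0.002
```

```bash
python3 -m crank '[[-0.006,0,-0.001,0,0,0,-1],[-0.012,0,-0.0018,0,0,0,-1],[-0.016,0,-0.0023,0,0,0,-1],[-0.016,0,-0.0023,0,0,0,-1]]'
python3 -c "
from h import *
where(); print(np.round(cur()[0]['joint_positions'],3)); go(*heel(-.076,.000,.12)); go(*heel(-.079,.000,.12)); go(*heel(-.079,.000,.1))"
```

```text
t: 15.42
eef_pos: [0.5336, -0.2116, 0.0584]
orientation: [-3.007, -0.256, -0.726]
wrist_force: [-2.2, -0.3, -1.3]
gripper_width: 0.569
finger_force: 67.6
heel in bed [-0.0704 -0.0005  0.0001] theta 0.124 yawerr 0.0 F bed [-2.6  0.1 -0.5] t 15.425
[ 0.599  0.444 -0.189  2.195 -1.018  0.216  0.014]
[-0.0056, -0.0004, -0.0003] [0.002, -0.004, 0.0] norm 0.006 0.004
[-0.0086, -0.0004, -0.0007] [0.002, -0.004, 0.0] norm 0.009 0.004
[-0.0085, -0.0004, 0.0008] [0.002, -0.024, 0.0] norm 0.009 0.024
```

```bash
python3 -m crank '[[-0.003,-0.0004,0.0003,0,-0.012,0,-1],[-0.006,-0.0004,0.0005,0,-0.024,0,-1],[-0.0085,-0.0004,0.0008,0,-0.024,0,-1],[-0.0085,-0.0004,0.0008,0,-0.024,0,-1]]'
python3 -c "
from h import *
where(); print(np.round(cur()[0]['joint_positions'],3)); go(*heel(-.078,.000,.05)); go(*heel(-.0775,.000,.0)); go(*heel(-.081,.000,.1))"
```

```text
t: 15.92
eef_pos: [0.5289, -0.2114, 0.0552]
orientation: [-3.015, -0.26, -0.696]
wrist_force: [3.8, 1.3, 1.8]
gripper_width: 0.57
finger_force: 67.8
heel in bed [-0.0761  0.0004  0.0002] theta 0.103 yawerr 0.003 F bed [4.3 0.6 0.3] t 15.925
[ 0.557  0.442 -0.141  2.197 -0.987  0.231 -0.02 ]
[-0.0018, 0.0006, 0.0039] [0.002, -0.053, 0.003] norm 0.004 0.053
[-0.0013, 0.0006, 0.0077] [0.002, -0.103, 0.003] norm 0.008 0.103
[-0.0049, 0.0006, -0.0001] [0.001, -0.003, 0.003] norm 0.005 0.004
```

Heel contact with the end wall is felt (about 7 N). Next: rotate the front down about the heel.

```bash
python3 -m crank '[[0,0,0.002,0,-0.026,0,-1],[0,0,0.0039,0,-0.052,0,-1],[0,0,0.0055,0,-0.075,0,-1],[0,0,0.0055,0,-0.075,0,-1]]'
python3 -c "
from h import *
where(); print(np.round(cur()[0]['joint_positions'],3)); go(*heel(-.0775,.000,.0)); print(cur()[0]['ft_torque'])
for c in('top','side'):
  vision.read_camera(c)
  for n in('plane_heel','plane_center'):
    for d in models.spot_point(n,c)[:1]: print(c,n,round(d['p'],2),'bed:',np.round(BR.T@(np.array(d['xyz'])-BED),4))
"
```

```text
t: 16.42
eef_pos: [0.5313, -0.2111, 0.0501]
orientation: [-3.046, -0.263, -0.583]
wrist_force: [3.8, 1.1, 4.2]
gripper_width: 0.568
finger_force: 67.8
heel in bed [-0.0763  0.0003 -0.    ] theta 0.028 yawerr 0.003 F bed [5.1 0.4 2.6] t 16.425
[ 0.367  0.449  0.056  2.164 -0.843  0.306 -0.202]
[-0.0011, 0.0005, 0.002] [0.002, -0.028, 0.003] norm 0.002 0.028
[ 0.1850327  -0.30544952 -0.00564243]
top plane_heel 0.95 bed: [-0.0747  0.0009 -0.0027]
top plane_center 0.77 bed: [-0.001   0.0007  0.0315]
side plane_heel 0.86 bed: [-0.0754 -0.0019  0.0043]
side plane_center 0.6 bed: [-0.0007 -0.0013  0.0297]
```

```bash
python3 -m crank '[[0,0,0.001,0,-0.014,0,-1],[0,0,0.0022,0,-0.028,0,-1],[0,0,0.003,0,-0.034,0,-1],[0,0,0.003,0,-0.034,0,-1]]'
python3 -c "
from h import *
import cv2
where(); print(np.round(cur()[0]['joint_positions'],3)); print(cur()[0]['ft_torque'])
im=vision.read_camera('top')[150:250,360:460]
im2=vision.read_camera('side')[210:310,290:390]
cv2.imwrite('pics/e.png',cv2.resize(np.hstack([im,im2])[:,:,::-1],None,fx=4,fy=4,interpolation=2))
"
```

```text
t: 17.23
eef_pos: [0.5318, -0.2111, 0.0484]
orientation: [-3.057, -0.262, -0.534]
wrist_force: [-0.7, 3.9, 13.8]
gripper_width: 0.566
finger_force: 69.5
heel in bed [-0.0766  0.0002  0.0007] theta -0.004 yawerr 0.001 F bed [ 4.7  4.  13. ] t 17.225
[ 0.302  0.456  0.124  2.149 -0.788  0.34  -0.272]
[ 0.90395705 -0.54866183  0.33868257]
```

View pics/e.png

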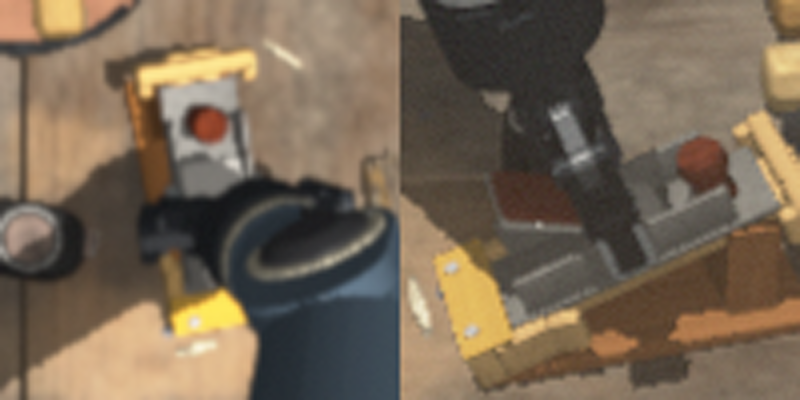

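The pictures show the plane flat behind the stop (side view, sole along the bed from (510,310) to (780,210)), with its heel under the lip. Contact force is 13 N along the bed normal. Release and withdraw.

```bash
python3 -m crank '[[0,0,-0.001,0,0,0,-1],[0,0,-0.001,0,0,0,1],[0,0,-0.001,0,0,0,1],[0,0,-0.001,0,0,0,1],[0,0,-0.001,0,0,0,1],[0,0,-0.03,0,0,0,1],[0,0,-0.07,0,0,0,1],[0,0,-0.11,0,0,0,1],[-0.05,0,-0.15,0,0,0,1],[-0.05,0,-0.15,0,0,0,1],[-0.05,0,-0.15,0,0,0,1]]'
python3 -c "
from h import *
import cv2
print(cur()[0]['t'])
im=vision.read_camera('top')[150:250,360:460]
im2=vision.read_camera('side')[210:310,290:390]
cv2.imwrite('pics/f.png',cv2.resize(np.hstack([im,im2])[:,:,::-1],None,fx=4,fy=4,interpolation=2))
for c in('top','side'):
  for n in('plane_heel','plane_center','offcut_center','jar_center','cup_center','tape_center'):
    for d in models.spot_point(n,c)[:1]: print(c,n,round(d['p'],2),np.round(d['xyz'],3),'bed:',np.round(BR.T@(np.array(d['xyz'])-BED),4))
"
```

```text
t: 18.7
eef_pos: [0.4348, -0.2275, 0.1712]
orientation: [-3.058, -0.261, -0.529]
wrist_force: [0.0, -0.1, 0.8]
gripper_width: 0.997
finger_force: 0.0
18.7
top plane_heel 0.96 [ 0.467 -0.224  0.015] bed: [-0.076  -0.001  -0.0027]
top plane_center 0.75 [ 0.524 -0.213  0.073] bed: [-0.0018 -0.0003  0.0315]
top offcut_center 0.8 [ 0.527 -0.347  0.013] bed: [-0.041  -0.1329 -0.0179]
top jar_center 0.97 [0.615 0.259 0.046] bed: [ 0.1486  0.4493 -0.0522]
top cup_center 0.87 [0.596 0.114 0.03 ] bed: [ 0.1018  0.3097 -0.0525]
top tape_center 0.7 [ 0.502 -0.092  0.016] bed: [-0.0229  0.1227 -0.022 ]
side plane_heel 0.64 [ 0.466 -0.224  0.02 ] bed: [-0.0748 -0.0013  0.0023]
side plane_center 0.96 [ 0.524 -0.214  0.071] bed: [-0.0023 -0.0016  0.0296]
side offcut_center 0.65 [ 0.528 -0.344  0.016] bed: [-0.0389 -0.1304 -0.0158]
side jar_center 0.86 [0.614 0.262 0.045] bed: [ 0.1474  0.4523 -0.0524]
side cup_center 0.62 [0.598 0.115 0.027] bed: [ 0.1027  0.311  -0.0559]
side tape_center 0.73 [ 0.498 -0.098  0.018] bed: [-0.0261  0.1174 -0.0177]
```

View pics/f.png

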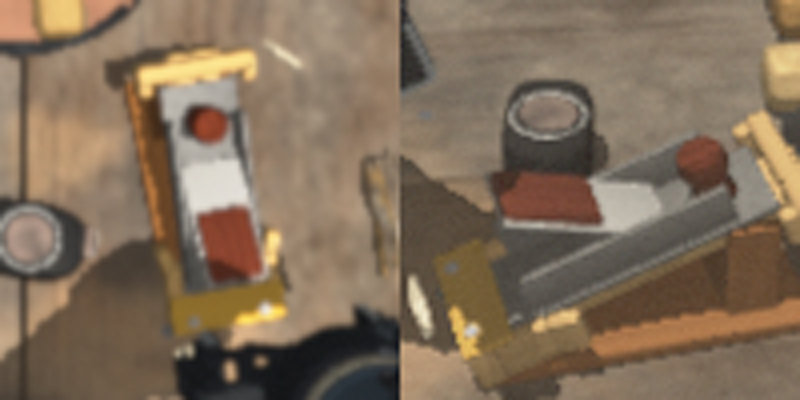

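The plane is flush on the bed, released, with its heel under the lip (205,290) and its toe behind the stop (200,75). The bystanders have not moved.

```bash
python3 -c "
from plant import robot
print(robot.hand_in())"
```

```text
the job is handed in; nothing more can be done
None
```

I've handed in the job at 18.7 s: the waste wood is on the bench about 130 mm from the rack, and the plane sits flush in the rack with its heel under the lip. The jar, cup and tape were undisturbed, and the verdict itself was not shown.

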